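# Hold a trim panel flush on a tilted vacuum nest

## Robot

A 6-joint arm with a two-finger parallel gripper is mounted at the origin on the work surface. World frame = base frame: x ahead of the robot, y to its left, z up, the work surface at z = 0. Lengths are in m, angles in degrees, forces in N, time in s.
With the tool pointing down it reaches from about 0.4 to 0.825 m from the base axis. Payload 7 kg.
Tool frame: the origin (TCP) lies midway between the tips of the shut fingers; the grasp point (between the pads) lies 19 mm behind it; z points along the fingers, y is the line along which they close (so a half turn about z gives the same grasp; the last joint's range is limited). The gripper opens to 88 mm and grips with 3 to 60 N. Pads are 19 mm wide; open, the fingers measure 130 mm over their backs; the gripper's body (78 mm by 193 mm) begins 47 mm behind the grasp point.
Start: joints at [16.507, 20.546, 0.682, 0, -70.136, -16.507], TCP at [0.675, -0, 0.19] pointing down, gripper open.
Joint ranges: [-176.03, 176.03], [-82.01, 121.73], [-58.28, 71.71], [-173.87, 95.51], [-174.79, -0.11], [-173.66, 173.66]. Speed limits (degrees/s): [136.94, 136.94, 172.46, 180, 180, 180].

## Interface

Orientations are given as [roll, pitch, yaw] about the fixed x, y, z axes, in that order (R = Rz(yaw) Ry(pitch) Rx(roll)).
In Python, from plant import ctrl, viewer, close_job gives the robot as it stands. The module is installed in compiled form; this text tells all that it offers.
- The arm moves only by the tool step_arm, never from a script. Its argument "moves" is a list that holds one entry, the list of rows, each a list of 5 numbers: the shift along the world's x, y, z in cm, then the turn about the world's z in rad, then the finger opening in cm, from 0 to 8.76. In form: [[[tx, ty, tz, twist, grip], ...]]. A call has 1 to 10 rows; each row shifts and turns the commanded pose from where the row before left it; what a row does not reach is not made up. A row lasts 1/10 s, in which the tool goes at most 50 mm and 8.59 degrees, less where a joint would pass 70% of its speed; a pose out of reach is approached as far as the arm can. A call with a gripper value outside its range is refused whole. The fingers move at their own pace and stop on an object; the grip force is fixed at half the most. Time passes only in rows, so rows that do not move let the fingers close. It gives the time, the measured TCP pose, the force, the opening and the grip force at its end, in the units of the state.
- ctrl.get_obs(): the state, without advancing time (a new reading comes with each control period).
- viewer.snapshot(name): name is "scene" or "side" or "wrist"; returns (picture, depth): 400x640x3 uint8, blue, green, red; 400x640 float32, m along the optical axis (not along the pixel's ray), 0 where there is no reading.
- viewer.camera_info(name): a dict with "camera_matrix" (3x3 intrinsics, pixels), "eye" and "orientation" of the camera in the world. Camera axes: x right, y down, z forward; pixel columns grow to the right and rows downward; lengths in m; the calibration is good to about 2 mm. A picture is of the moment at which its call begins: read the wrist's pose just before it. camera_info takes no time and is no camera call; for the wrist camera it gives the pose at the moment of the call.
- close_job(): hands the job in; it is judged then, once.
The state is a dict: "clock": time; "joint_pos": joint angles; "qvel": joint speeds; "tau": joint torques, N m; "tool_pos": TCP position; "orientation": TCP orientation; "force": force on the tool from outside, world axes, zero at the start; "moment": the same for the moment, N m; "opening": finger opening in m; "gripper_force": force on a finger pad.
Only numpy, scipy, OpenCV 4.12 (cv2) and the standard library are available. Lean on these libraries where they do the work, as an engineer would, in place of code of your own. Each camera call takes 0.05 s, during which the arm holds its last target. There are 200 camera calls.

## Task

Pick the blue trim panel off its feed block and lay it, window side up, on the tilted vacuum nest of the stamping machine: long way up the slope, centred across the rubber face, lower edge against the two stop pins. Feel for the slope of the face, tilt the panel until it lies flush on the rubber, and keep it pressed there gently, with about 10 N, so that the vacuum can take: the program finishes while the gripper still holds and presses the panel. Do not shift the nest's tilt setting, and leave the bottle, the foil roll and the screwdriver alone.

Things in the scene. Friction and masses are not known exactly. Their poses are not given: they have to be found in the camera images.
- panel: Blue plastic trim panel, 110 (x) x 60 (y) x 9 (z) mm, 0.09-0.15 kg, flat underneath; black window and two round dials on its upper face, the same either way round. Origin at the centre of its underside, z out of its upper face. Starts level on the feed block, which is only 38 mm wide under it: fingers can close on its two long edges and reach down beside the block.
- feed_block: Fixed aluminium block the panel starts on: block 90 (x) x 38 (y) mm, its top 44 mm above the origin, on a steel foot 130 x 100 x 8 mm. Origin at the centre of its underside on the work surface; the panel's long side lies along its x.
- seal: Black soft rubber face of the nest, 96 (x) x 40 (y) x 6 mm, on an aluminium tilt table 124 x 44 x 10 mm locked at a slope of 0.2-0.52 rad, different each time. Origin at the centre of the rubber's top; z = normal out of it, x up the slope (low end nearer the robot), y level. The rubber yields 1 mm per 4 N, 3 mm at most. Fingers on the panel's long edges have 30 mm free below the face.
- fixture: Fixed base of the tilting nest: steel plate 150 x 70 x 12 mm bolted on the dial plate, with two grey hinge lugs under the low end of the tilt table and a clamp fork with a black knob under the high end. Origin at the centre of its underside (18 mm above the work surface); x points to the high end, hinge axis along y at x = -55 mm, z = 55 mm.
- dial: Round aluminium dial plate of the machine, 400 mm diameter, 18 mm thick, fixed; origin at the centre of its underside.
- cleaner: White bottle with a red cap, 54 mm diameter, 140 mm tall, standing; to be left alone. Origin at the centre of its underside.
- foil_roll: Gold foil roll, 68 mm diameter, 60 mm tall, standing on end; to be left alone. Origin at the centre of its underside.
- screwdriver: Red-handled screwdriver, about 200 mm long, lying on the work surface; to be left alone. Origin under its middle, x along it towards the tip.
- stop (a point): Point midway between the two steel stop pins at the low end of the nest, at the height of the uncompressed rubber face, 58 mm down the slope from the seal's origin; axes as the seal's. The pins are 6 mm in diameter, stand at y = +14 and -14 mm and rise 7 mm above the rubber; a panel with its lower edge against them has its centre at the seal's x = y = 0.
There are look-alikes about, which are no part of the job. What is meant by the panel is not yellow, and is the larger of those in its own colour. Leave any orange look-alike of the feed_block alone.

How it is judged:
By the outcome, as a careful person would: the job done as asked, in the order asked, and still so for the second after the job is handed in, while the arm keeps its last pose, push and grip.
It also fails if it takes over 53 s, if anything falls off the work surface, if the arm or the gripper's body presses on something with over 40 N, if the wrist force passes 120 N, or if a joint passes its speed limit or range.

## Working session

There is one attempt and no reset: what is moved stays moved. The work goes in short steps, Python scripts to look and compute and a tool call to move; the robot and the scene stay as the last step left them, time stands still between calls to the robot, and variables do not carry over. Pictures are saved under pics/ and viewed, at most 10 in all, crops included, and the job is handed in when it is done.

Besides the shell and the picture viewer there is one more tool, called after "Emit:" by a JSON object that holds its "op" and its "data", one argument or row to a line. step_arm: Moves the arm, as the interface text tells. Its arguments: {"type":"object","properties":{"moves":{"type":"array","items":{"type":"array","items":{"type":"array","items":{"type":"number"}}}}},"required":["moves"]}

```bash
mkdir -p pics
cat > h.py <<'E'
import numpy as np,cv2
from plant import ctrl,viewer,close_job
def snap(n):
    i=viewer.camera_info(n);p,d=viewer.snapshot(n)
    return p,d,i
E
python3 - <<'E'
from h import *
print(ctrl.get_obs())
for n in ("scene","side","wrist"):
    p,d,i=snap(n);cv2.imwrite(f"pics/{n}0.png",p);np.savez(f"{n}0.npz",p=p,d=d,K=i["camera_matrix"],e=i["eye"],o=i["orientation"]);print(n,i)
a=cv2.imread("pics/scene0.png");b=cv2.imread("pics/side0.png")
E
```

```text
{'clock': 0.0, 'joint_pos': array([ 1.65065991e+01,  2.05913020e+01,  6.34393954e-01, -2.04145870e-02,
       -7.01357386e+01, -1.65056065e+01]), 'qvel': array([-0.03605018,  0.02328729,  0.08189622, -0.03483168,  0.09967854,
        0.05875605]), 'tau': array([-8.00930356e-04, -5.82726967e+01,  2.93058443e+01,  6.99745238e+00,
        6.93249181e-03, -2.06530804e-04]), 'tool_pos': array([ 6.74454618e-01, -3.24006274e-05,  1.88928024e-01]), 'orientation': array([ 1.79905718e+02, -7.92414316e-03, -9.00059531e+01]), 'force': array([ 0.25392944,  0.54020762, -0.70638861]), 'moment': array([-0.02401348,  0.0134126 ,  0.01630376]), 'gripper_force': 0.0, 'opening': 0.08733383094374238}
scene {'camera_matrix': array([[446.49808016,   0.        , 327.67536276],
       [  0.        , 446.49808016, 192.50907393],
       [  0.        ,   0.        ,   1.        ]]), 'eye': array([ 1.171141  , -0.6451063 ,  0.78619344]), 'orientation': array([-127.24332614,    0.43090379,   50.93931095])}
side {'camera_matrix': array([[379.05499829,   0.        , 319.2598655 ],
       [  0.        , 379.05499829, 198.07665059],
       [  0.        ,   0.        ,   1.        ]]), 'eye': array([ 0.40847802, -0.89707944,  0.63236559]), 'orientation': array([-123.08596697,    0.42733473,   -4.50893275])}
wrist {'camera_matrix': array([[293.78489648,   0.        , 321.28358473],
       [  0.        , 293.78489648, 199.72805605],
       [  0.        ,   0.        ,   1.        ]]), 'eye': array([ 0.67511804, -0.08399308,  0.38410587]), 'orientation': array([ 1.61956441e+02, -5.63387174e-02, -1.79971298e+02])}
```

View pics/scene0.png

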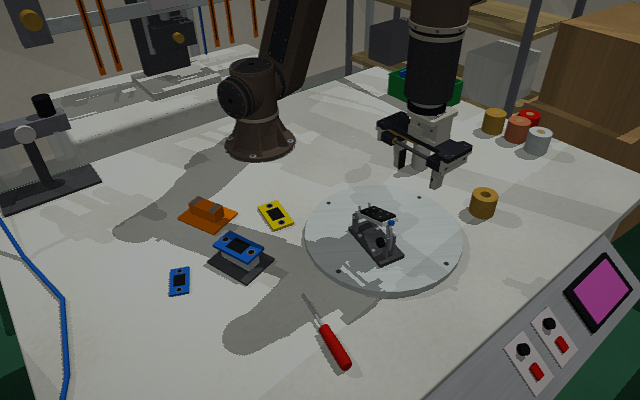

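View pics/side0.png

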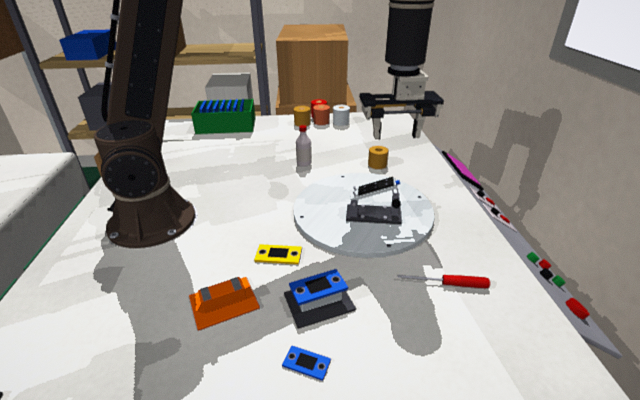

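The scene view (and the side view) shows these candidates: the blue panel on the grey block (238,246; side 319,287), a smaller blue one on the table (179,281) and a yellow one (276,214). There is also an orange block look-alike (207,213). I choose the large blue one on the block at (238,246). The nest is at (376,225) and the screwdriver at (330,340).

```bash
cat >> h.py <<'E'
from scipy.spatial.transform import Rotation as R
def cloud(d,K,e,o):
    v,u=np.mgrid[:400,:640]
    P=np.stack([(u-K[0,2])/K[0,0]*d,(v-K[1,2])/K[1,1]*d,d],-1)
    return P@R.from_euler('xyz',o,degrees=True).as_matrix().T+e
def comp(m,minn=30):
    n,l,s,c=cv2.connectedComponentsWithStats(m.astype(np.uint8))
    return [(l==i) for i in range(1,n) if s[i,4]>=minn]
E
python3 - <<'E'
from h import *
out=[]
for n in ("scene","side"):
    z=np.load(n+"0.npz");p=z["p"].astype(int);W=cloud(z["d"],z["K"],z["e"],z["o"])
    ok=z["d"]>0
    reg=ok&(W[...,0]>.2)&(W[...,0]<.95)&(abs(W[...,1])<.5)
    b=reg&(p[...,0]>p[...,2]+60)&(p[...,0]>120)
    for m in comp(b,60):
        m2=cv2.morphologyEx(m.astype(np.uint8),cv2.MORPH_CLOSE,np.ones((15,15)))>0
        m2&=reg; q=W[m2]; zt=np.median(q[:,2]); q=q[abs(q[:,2]-zt)<.006]
        r=cv2.minAreaRect((q[:,:2]*1000).astype(np.float32))
        print(n,"blue",r,zt,len(q))
    # nest: points above the dial
    nb=reg&(W[...,2]>.06)&(W[...,2]<.14)
    v,u=np.nonzero(nb)
    c=(376,222) if n=="scene" else (376,190)
    box=np.zeros_like(nb);box[c[1]-28:c[1]+28,c[0]-35:c[0]+35]=1
    for nm,mm in (("dark",p.max(-1)<70),("all",p.max(-1)<300)):
        q=W[nb&box.astype(bool)&mm]
        # RANSAC plane
        rng=np.random.default_rng(0);best=None
        for _ in range(500):
            a=q[rng.choice(len(q),3,False)];nn=np.cross(a[1]-a[0],a[2]-a[0]);nn/=np.linalg.norm(nn)+1e-12
            if abs(nn[2])<.7: continue
            s=abs((q-a[0])@nn)<.002
            if best is None or s.sum()>best.sum(): best=s
        f=q[best];c0=f.mean(0);nn=np.linalg.svd(f-c0)[2][2];nn*=np.sign(nn[2])
        print(n,nm,len(q),best.sum(),c0,nn,"tilt",np.arccos(nn[2]),"dir",np.degrees(np.arctan2(-nn[1],-nn[0])),f.min(0),f.max(0))
    im=z["p"]
    x=238 if n=="scene" else 319;y=246 if n=="scene" else 287
    A=cv2.resize(im[c[1]-35:c[1]+45,c[0]-40:c[0]+40],(400,400),interpolation=cv2.INTER_CUBIC)
    B=cv2.resize(im[y-40:y+40,x-40:x+40],(400,400),interpolation=cv2.INTER_CUBIC)
    out.append(np.hstack([A,B]))
cv2.imwrite("pics/crop1.png",cv2.resize(np.vstack(out),(600,600)))
E
```

```text
scene blue ((446.2003479003906, -342.4047546386719), (112.76112365722656, 48.11261749267578), 21.97163200378418) 0.053235514794720884 455
scene blue ((410.6478271484375, -476.6653747558594), (41.430137634277344, 81.81072235107422), 64.94629669189453) 0.006937501964120241 453
scene dark 590 273 [ 0.62031428 -0.05652372  0.11882698] [-0.37290788  0.06155009  0.92582466] tilt 0.38758461933135246 dir -9.372420517726546 [ 0.57008423 -0.08272115  0.09859667] [ 0.66285374 -0.02739498  0.13624338]
scene all 912 278 [ 0.6176292  -0.0556667   0.11748294] [-0.37770329  0.03864254  0.92511998] tilt 0.3894448434489805 dir -5.841563085936685 [ 0.55915752 -0.08381343  0.09336608] [ 0.66285374 -0.02739498  0.13624338]
side blue ((445.81427001953125, -336.85125732421875), (110.57001495361328, 61.71935272216797), 18.049192428588867) 0.05145917825116725 1126
side blue ((412.4404296875, -477.0321350097656), (48.34598922729492, 81.82978057861328), 65.05658721923828) 0.005068708887455697 863
side dark 388 278 [ 0.61840549 -0.05953861  0.11481938] [-0.38393797  0.05400994  0.92177793] tilt 0.3981549213757471 dir -8.007459596209994 [ 0.57231037 -0.08389031  0.09572744] [ 0.66371805 -0.03218224  0.13292415]
side all 802 314 [ 0.6181258  -0.05889186  0.11457209] [-0.3840046   0.05203758  0.92186363] tilt 0.397933823078106 dir -7.71730729320366 [ 0.56220488 -0.08425102  0.08991156] [ 0.66394245 -0.0292521   0.134086  ]
```

View pics/crop1.png

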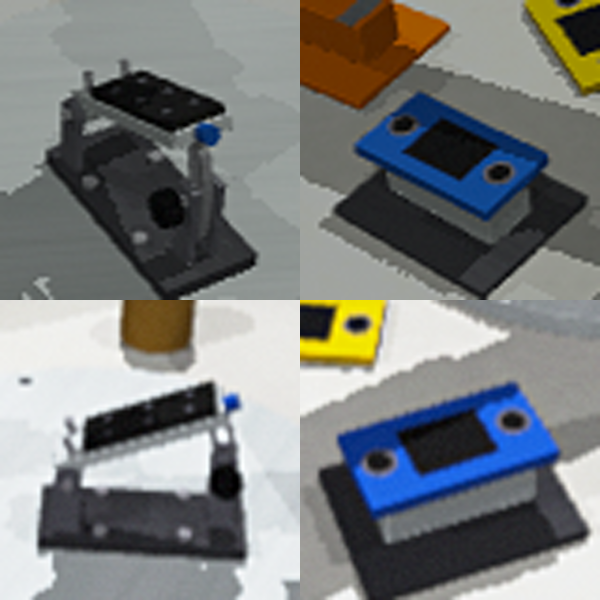

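The crop confirms it: a blue panel with a window and two dials sits on a grey block with a dark foot. The nest's black face is clear, with its two pins at the robot-side low end. Estimates:
- **Panel:** (0.446, -0.338), yaw about 18°.
- **Face:** centre about (0.618, -0.058, 0.116), tilt about 0.39 rad, yaw about -8°.

Next I move above the panel.

Emit:
{"op": "step_arm", "data": {
  "moves": [
    [[-2.3,-3.4,0,-0.126,8.7],[-2.3,-3.4,0,-0.126,8.7],[-2.3,-3.4,0,-0.126,8.7],[-2.3,-3.4,0,-0.126,8.7],[-2.3,-3.4,0,-0.126,8.7],[-2.3,-3.4,0,-0.126,8.7],[-2.3,-3.4,0,-0.126,8.7],[-2.3,-3.4,0,-0.126,8.7],[-2.2,-3.3,0,-0.126,8.7],[-2.2,-3.3,0,-0.126,8.7]]
  ]
}}

```text
clock: 1.15
tool_pos: [0.4458, -0.3391, 0.1898]
orientation: [180.0, 0.0, -162.5]
force: [0.9, 0.4, -0.2]
opening: 0.0872
gripper_force: 0.0
```

Run:
```python
from h import *
o=ctrl.get_obs();print(o["clock"],o["tool_pos"],o["orientation"],o["joint_pos"])
snap("wrist");snap("wrist");o=ctrl.get_obs();p,d,i=snap("wrist");print(o["tool_pos"],o["orientation"])
cv2.imwrite("pics/wrist1.png",p)
W=cloud(d,i["camera_matrix"],i["eye"],i["orientation"]);q=p.astype(int)
b=(d>0)&(q[...,0]>q[...,2]+50)&(q[...,0]>90)
for m in comp(b,200):
    m2=cv2.morphologyEx(m.astype(np.uint8),cv2.MORPH_CLOSE,np.ones((41,41)))>0
    Q=W[m2&(d>0)];zt=np.median(Q[:,2]);Q=Q[abs(Q[:,2]-zt)<.004]
    print(cv2.minAreaRect((Q[:,:2]*1000).astype(np.float32)),zt,len(Q),np.mean(np.argwhere(m),0))
    A=np.c_[Q[:,:2],np.ones(len(Q))];print(np.linalg.lstsq(A,Q[:,2],rcond=None)[0])
```

```text
1.15 [ 0.44575102 -0.3391216   0.18984056] [ 1.79994557e+02  2.39308804e-03 -1.62485115e+02] [-1.72419896e+01  9.76888435e+00 -1.40300646e+01 -6.37846369e-03
 -6.62021881e+01 -5.52405512e+01]
[ 0.44429061 -0.34065995  0.18967424] [ 1.79979459e+02 -4.91533698e-02 -1.62645138e+02]
((435.4465026855469, -724.9671630859375), (11.07717227935791, 162.3479766845703), 78.81623077392578) 0.010236438171473544 917 [64.64951768  9.41157556]
[-0.05019425 -0.20404638 -0.11369731]
((411.5542297363281, -476.0747985839844), (43.47810363769531, 79.84071350097656), 64.66458892822266) 0.006980892441801889 2311 [112.96060815 225.39253628]
[ 2.04774774e-05 -2.07416667e-03  5.96676840e-03]
((444.021240234375, -333.71392822265625), (110.1029052734375, 60.01850128173828), 18.04128646850586) 0.05324836231832075 4684 [176.90900352 326.50528677]
[ 0.0008856  -0.00140651  0.05237696]
```

View pics/wrist1.png

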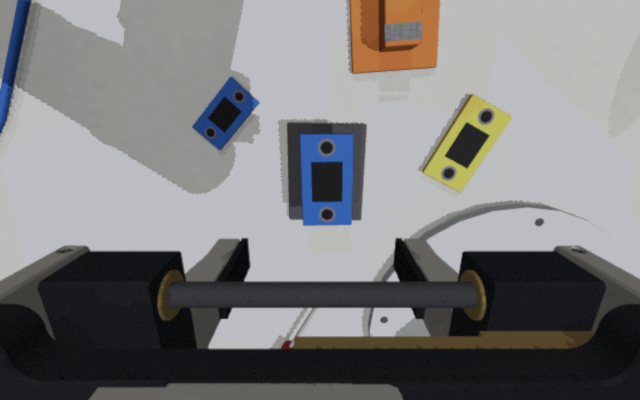

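The wrist view shows the chosen panel at (326,177) between the fingers, the small blue one at (225,113) and the yellow one at (467,143). The panel is at (0.4440, -0.3337), yaw 18.0°, top at 0.053 and level. I descend and grasp it.

Emit:
{"op": "step_arm", "data": {
  "moves": [
    [[-0.25,0.4,-2,0.004,8.7],[0,0,-3,0,8.7],[0,0,-3,0,8.7],[0,0,-3,0,8.7],[0,0,-2,0,8.7],[0,0,-2,0,8.7],[0,0,-1,0,8.7],[0,0,0,0,8.7],[0,0,0,0,7.0],[0,0,0,0,6.2]]
  ]
}}

```text
clock: 2.3
tool_pos: [0.4454, -0.3342, 0.031]
orientation: [-179.9, 0.1, -161.9]
force: [0.4, -0.0, 0.4]
opening: 0.0763
gripper_force: 0.0
```

Emit:
{"op": "step_arm", "data": {
  "moves": [
    [[0,0,0,0,5.5],[0,0,0,0,5.0],[0,0,0,0,5.0],[0,0,0,0,5.0],[0,0,0,0,5.0],[0,0,0,0,5.0]]
  ]
}}

```text
clock: 2.9
tool_pos: [0.4445, -0.334, 0.0299]
orientation: [180.0, -0.0, -162.0]
force: [-0.1, -0.1, -0.1]
opening: 0.0499
gripper_force: 0.0
```

Run:
```python
from h import *
o=ctrl.get_obs();print(o["tool_pos"],o["opening"],o["gripper_force"])
p,d,i=snap("wrist");s,_,_=snap("scene");t,_,_=snap("side")
o=np.vstack([np.hstack([cv2.resize(s[200:300,180:300],(400,333)),cv2.resize(t[240:340,260:380],(400,333))]),np.hstack([cv2.resize(p,(400,250)),np.zeros((250,400,3),np.uint8)])])
cv2.imwrite("pics/g1.png",o)
```

```text
[ 0.44445995 -0.33402989  0.02986152] 0.049892968833762895 0.0
```

View pics/g1.png

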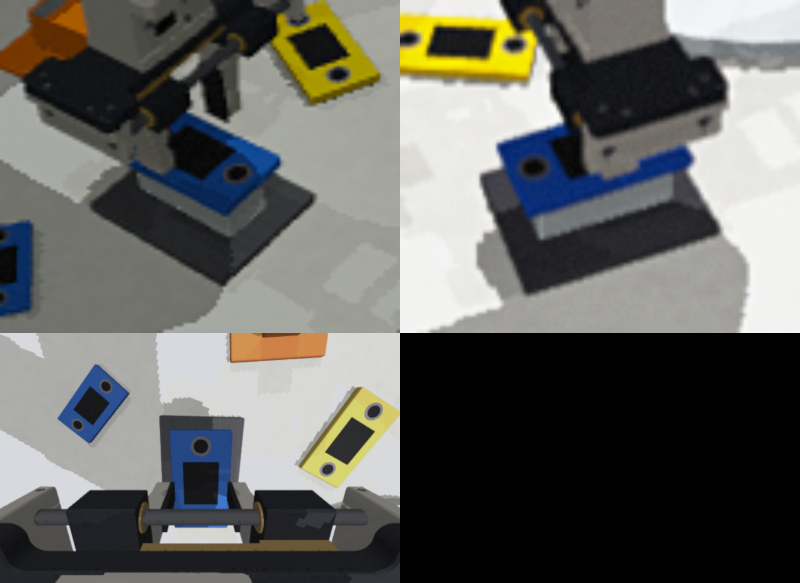

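Run:
```python
from h import *
o=ctrl.get_obs();p,d,i=snap("wrist");s,ds,si=snap("scene");t,dt,ti=snap("side")
for nm,a,dd,ii in(("w",p,d,i),("s",s,ds,si),("t",t,dt,ti)):
    W=cloud(dd,ii["camera_matrix"],ii["eye"],ii["orientation"])
    # tool coordinates: axis along tool y (108deg), tool x
    r=W-np.array([.4445,-.334,0]);th=np.radians(18);X=r[...,0]*np.cos(th)+r[...,1]*np.sin(th);Y=-r[...,0]*np.sin(th)+r[...,1]*np.cos(th)
    q=a.astype(int);blue=(q[...,0]>q[...,2]+50)&(q[...,0]>70)
    near=(dd>0)&(abs(X)<.09)&(abs(Y)<.09)
    m=near&blue&(W[...,2]>.03)
    print(nm,"blue X",np.percentile(X[m],[1,99]),"Y",np.percentile(Y[m],[1,99]),"z",np.percentile(W[m][:,2],[1,50,99]))
    f=near&~blue&(abs(X)<.014)
    for lo in np.arange(.01,.12,.01):
        g=f&(W[...,2]>lo)&(W[...,2]<lo+.01)
        if g.sum()>3: print("  z%.2f"%lo,g.sum(),"Y hist",dict(zip(*[x.tolist() for x in np.unique((Y[g]*200).round().astype(int)*5,return_counts=True)])))
o=np.vstack([cv2.resize(p[180:380,200:450],(750,600))]);cv2.imwrite("pics/g2.png",o)
```

```text
w blue X [-0.05511958  0.05324598] Y [-0.02875717  0.02951244] z [0.05060263 0.05316355 0.14483906]
  z0.05 2181 Y hist {-30: 1, -20: 1, -15: 302, -10: 301, -5: 310, 0: 315, 5: 302, 10: 299, 15: 309, 20: 35, 30: 6}
  z0.06 49 Y hist {-30: 2, -25: 14, 25: 26, 30: 7}
  z0.07 564 Y hist {-40: 29, -35: 60, -30: 66, -25: 125, 25: 108, 30: 70, 35: 59, 40: 47}
  z0.08 828 Y hist {-40: 43, -35: 82, -30: 146, -25: 143, 25: 119, 30: 134, 35: 92, 40: 69}
  z0.09 731 Y hist {-40: 66, -35: 102, -30: 67, -25: 135, 25: 100, 30: 67, 35: 102, 40: 91, 45: 1}
  z0.10 793 Y hist {-40: 21, -35: 122, -30: 131, -25: 120, 25: 82, 30: 140, 35: 126, 40: 51}
  z0.11 577 Y hist {-35: 38, -30: 147, -25: 105, 25: 63, 30: 171, 35: 51, 40: 2}
s blue X [-0.03127719  0.05433219] Y [-0.03127445  0.03019285] z [0.04600539 0.05293086 0.05588712]
  z0.01 31 Y hist {-50: 1, -45: 1, -40: 2, -35: 2, -30: 1, -25: 1, -20: 22, -15: 1}
  z0.02 22 Y hist {-20: 22}
  z0.04 5 Y hist {-30: 5}
  z0.05 121 Y hist {-25: 2, -20: 5, -15: 10, -10: 13, -5: 20, 0: 15, 5: 19, 10: 15, 15: 15, 20: 7}
  z0.06 9 Y hist {-40: 1, -25: 1, 25: 6, 3
[... 201 characters left out ...]
, -40: 10, -35: 4, -30: 4, -25: 3, 25: 21, 30: 2, 35: 5, 40: 6, 45: 2}
  z0.10 60 Y hist {-45: 14, -40: 6, -35: 4, -30: 3, -25: 1, 25: 12, 30: 8, 35: 6, 40: 4, 45: 2}
  z0.11 44 Y hist {-50: 1, -45: 6, 25: 6, 30: 14, 35: 8, 40: 6, 45: 3}
t blue X [-0.05456362  0.05157822] Y [-0.03415077  0.0261869 ] z [0.0451058  0.05097641 0.05359889]
  z0.01 43 Y hist {-25: 13, -20: 30}
  z0.02 35 Y hist {-25: 12, -20: 23}
  z0.03 4 Y hist {-25: 3, -20: 1}
  z0.04 12 Y hist {-35: 4, -30: 4, 10: 1, 15: 2, 20: 1}
  z0.05 42 Y hist {-20: 1, -15: 3, -10: 3, -5: 4, 0: 8, 5: 7, 10: 9, 15: 7}
  z0.07 27 Y hist {-45: 22, -40: 5}
  z0.10 11 Y hist {20: 4, 25: 6, 30: 1}
  z0.11 16 Y hist {25: 8, 30: 3, 35: 2, 40: 3}
```

View pics/g2.png

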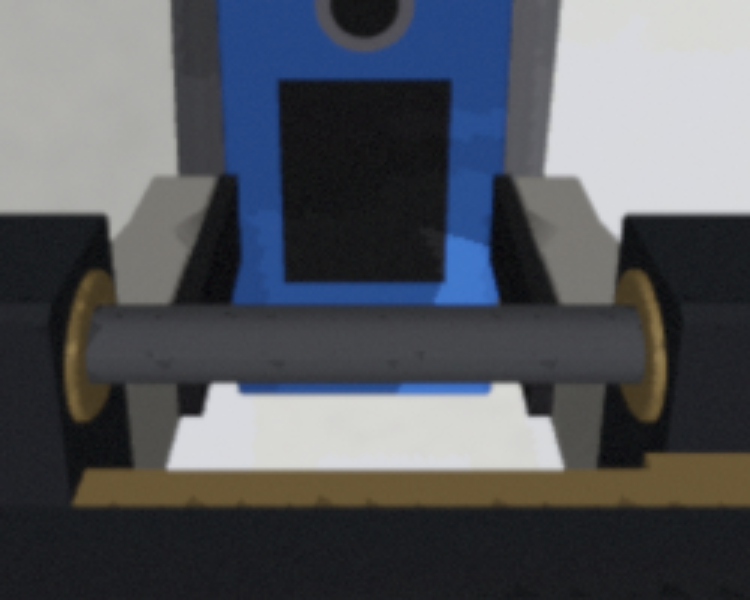

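Run:
```python
from h import *
for n in("scene","side"):
    z=np.load(n+"0.npz");W=cloud(z["d"],z["K"],z["e"],z["o"]);ok=z["d"]>0
    for sgn in(-1,1):
        m=ok&(abs(W[...,1])<.02)&(sgn*(W[...,0]-.675)>.03)&(sgn*(W[...,0]-.675)<.075)&(W[...,2]>.14)&(W[...,2]<.3)
        print(n,sgn,m.sum(),np.percentile(W[m][:,2],[0,1,3,10]) if m.any() else 0, np.percentile(W[m][:,0],[1,99]),np.percentile(W[m][:,1],[1,99]))
p,d,i=snap("wrist");W=cloud(d,i["camera_matrix"],i["eye"],i["orientation"])
r=W-np.array([.4445,-.334,0]);th=np.radians(18);X=r[...,0]*np.cos(th)+r[...,1]*np.sin(th);Y=-r[...,0]*np.sin(th)+r[...,1]*np.cos(th)
for s in(-1,1):
    m=(d>0)&(abs(X)<.03)&(s*Y>.018)&(s*Y<.05)&(W[...,2]>.057)&(W[...,2]<.12)
    print(s,m.sum(),np.percentile(W[m][:,2],[0,.5,1,3,10]),np.percentile(X[m],[1,99]),np.percentile(s*Y[m],[1,50]))
    m&=W[...,2]<.075; print("  low X",np.percentile(X[m],[1,50,99]),"Y",np.percentile(s*Y[m],[1,50,99]))
print(ctrl.get_obs()["joint_pos"],i["eye"],i["orientation"])
```

```text
scene -1 291 [0.22616444 0.22763124 0.22904789 0.23351555] [0.61061754 0.63123637] [-0.01330096  0.00948405]
scene 1 197 [0.2261806  0.22886015 0.2297519  0.23298294] [0.7177267 0.7374659] [-0.01326661  0.01105232]
side -1 173 [0.22571848 0.22623804 0.22770071 0.23244802] [0.61020123 0.63231012] [-0.0160263   0.00777031]
side 1 224 [0.22474687 0.22572909 0.2281519  0.23256514] [0.71956398 0.74046758] [-0.01670357  0.01583156]
-1 1793 [0.06659345 0.06745918 0.06811707 0.07117812 0.0755654 ] [-0.01130885  0.01007711] [0.02416147 0.02883871]
  low X [-0.01120045 -0.00901846  0.00928203] Y [0.02428344 0.025723   0.03950878]
1 1799 [0.06606548 0.06729323 0.06790782 0.07094341 0.07550796] [-0.01139782  0.00976519] [0.02561214 0.03024556]
  low X [-0.01099569 -0.00919716  0.00950351] Y [0.02569553 0.02713319 0.04109316]
[-1.67440091e+01  1.85084213e+01 -2.59490401e+01 -2.14662697e-04
 -4.55421855e+01 -5.52184628e+01] [ 0.36408821 -0.35940186  0.22490645] [1.61874059e+02 7.56562330e-02 1.08071298e+02]
```

The fingers hang about 37 mm higher than the reported TCP. All three cameras agree on this, both now and at the start, so the fingers closed above the panel with nothing touched. I open and go 3.7 cm deeper, trusting the images.

Emit:
{"op": "step_arm", "data": {
  "moves": [
    [[0,0,0,0,8.7],[0,0,0,0,8.7],[0,0,0,0,8.7],[0,0,0,0,8.7],[0,0,0,0,8.7],[0,0,0,0,8.7]]
  ]
}}

```text
clock: 3.85
tool_pos: [0.4444, -0.334, 0.0298]
orientation: [180.0, -0.0, -162.0]
force: [-0.2, -0.3, -0.4]
opening: 0.0861
gripper_force: 0.0
```

Emit:
{"op": "step_arm", "data": {
  "moves": [
    [[0,0,-0.8,0,8.7],[0,0,-0.8,0,8.7],[0,0,-0.8,0,8.7],[0,0,-0.8,0,8.7],[0,0,-0.5,0,8.7],[0,0,0,0,8.7],[0,0,0,0,7],[0,0,0,0,6.2],[0,0,0,0,5.8],[0,0,0,0,5.5]]
  ]
}}

```text
clock: 4.85
tool_pos: [0.4447, -0.3341, -0.0068]
orientation: [-180.0, 0.0, -162.0]
force: [-0.7, 0.7, 0.1]
opening: 0.0602
gripper_force: 0.0
```

Emit:
{"op": "step_arm", "data": {
  "moves": [
    [[0,0,0,0,5.5],[0,0,0,0,5.5],[0,0,0,0,5.5],[0,0,0,0,5.5]]
  ]
}}

```text
clock: 5.25
tool_pos: [0.4446, -0.3341, -0.0069]
orientation: [-180.0, 0.0, -162.0]
force: [-0.4, 0.8, 5.3]
opening: 0.0594
gripper_force: 30.0
```

Emit:
{"op": "step_arm", "data": {
  "moves": [
    [[0,0,0.5,0,5.5],[0,0,1,0,5.5],[0,0,2,0,5.5],[0,0,2.5,0,5.5],[0,0,2.5,0,5.5],[0,0,2.5,0,5.5],[0,0,2.5,0,5.5],[0,0,2.5,0,5.5],[0,0,2,0,5.5],[0,0,0,0,5.5]]
  ]
}}

```text
clock: 6.25
tool_pos: [0.446, -0.3349, 0.1767]
orientation: [-179.8, 0.2, -161.9]
force: [0.9, -0.2, -1.2]
opening: 0.0592
gripper_force: 30.0
```

Emit:
{"op": "step_arm", "data": {
  "moves": [
    [[1.5,1.5,0,-0.03,5.5],[3,2.8,0,-0.053,5.5],[3,2.8,0,-0.053,5.5],[3,2.8,0,-0.053,5.5],[3,2.8,0,-0.053,5.5],[3,2.8,0,-0.053,5.5],[3,2.8,0,-0.053,5.5],[3,2.8,0,-0.053,5.5],[3,2.8,0,-0.053,5.5],[2,2.5,0,0,5.5]]
  ]
}}

```text
clock: 7.25
tool_pos: [0.7205, -0.0684, 0.1717]
orientation: [-180.0, -0.1, 171.9]
force: [0.2, -0.8, -0.9]
opening: 0.0594
gripper_force: 30.0
```

Run:
```python
from h import *
snap("wrist");snap("wrist");o=ctrl.get_obs();print(o["clock"],o["tool_pos"],o["orientation"],o["opening"],o["force"],o["moment"])
p,d,i=snap("wrist");np.savez("w2.npz",p=p,d=d,K=i["camera_matrix"],e=i["eye"],o=i["orientation"]);cv2.imwrite("pics/w2.png",p)
print(i["eye"],i["orientation"])
s,ds,si=snap("scene");np.savez("s2.npz",p=s,d=ds,K=si["camera_matrix"],e=si["eye"],o=si["orientation"])
```

```text
7.35 [ 0.72095114 -0.06667902  0.1708248 ] [-1.79996456e+02 -1.10273291e-01  1.72182163e+02] 0.05952418036990516 [-0.75421129 -1.10872335 -0.78790455] [-0.10260373 -0.04179451  0.02605183]
[ 0.63754979 -0.05426935  0.36606778] [1.61946789e+02 7.10760266e-02 8.22170189e+01]
```

View pics/w2.png

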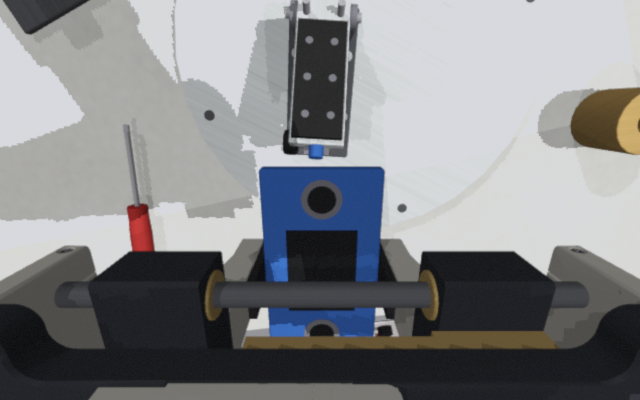

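The panel is held level at (321,250). The nest is fully visible: rubber face at (320,80), pins at the top (306,8) and (341,8), and blue lock knob at (316,151) at the high end. I now fit both.

```bash
cat >> h.py <<'E'
def plane(q,tol=.002,it=400):
    rng=np.random.default_rng(0);best=np.zeros(len(q),bool)
    for _ in range(it):
        a=q[rng.choice(len(q),3,False)];n=np.cross(a[1]-a[0],a[2]-a[0]);l=np.linalg.norm(n)
        if l<1e-9: continue
        s=abs((q-a[0])@(n/l))<tol
        if s.sum()>best.sum(): best=s
    f=q[best];c=f.mean(0);n=np.linalg.svd(f-c)[2][2];n*=np.sign(n[2]);return c,n,best
E
python3 - <<'E'
from h import *
z=np.load("w2.npz");p=z["p"].astype(int);d=z["d"];W=cloud(d,z["K"],z["e"],z["o"])
box=np.zeros(d.shape,bool);box[8:148,284:360]=1
m=box&(d>0)&(p.max(-1)<60)&(W[...,2]>.07)
m=max(comp(m),key=lambda a:a.sum());mc=cv2.morphologyEx(m.astype(np.uint8),cv2.MORPH_CLOSE,np.ones((9,9)))>0
q=W[mc&(d>0)];c,n,b=plane(q);q=q[b]
x=np.array([-n[0]*n[2],-n[1]*n[2],1-n[2]**2]);x/=np.linalg.norm(x);y=np.cross(n,x)
r=cv2.minAreaRect((np.c_[(q-c)@x,(q-c)@y]*1000).astype(np.float32));print(r)
cc=c+x*r[0][0]/1000+y*r[0][1]/1000
print("seal",cc,"n",n,"tilt",np.arccos(n[2]),"steepest dir",np.degrees(np.arctan2(x[1],x[0])),len(q))
# image-based long axis dir in world xy
R2=cv2.minAreaRect((q[:,:2]*1000).astype(np.float32));print("xy rect",R2)
Q=W[(d>0)&(p[...,0]>p[...,2]+50)&(p[...,0]>90)&(W[...,2]>.18)]
bm=(d>0)&(p[...,0]>p[...,2]+50)&(p[...,0]>90)&(W[...,2]>.18);bm[:160]=0
v,u=np.nonzero(bm);Q=W[bm];c2,n2,b2=plane(Q);print("panel plane",c2,n2,len(Q));Q=Q[b2]
mm=cv2.minAreaRect((Q[:,:2]*1000).astype(np.float32));print(mm)
# far edge (upper image) location & tilt
print(np.percentile(Q[:,2],[1,50,99]))
E
```

```text
((-1.2503166198730469, -0.0008258819580078125), (95.78134155273438, 38.3119010925293), 0.05570007115602493)
seal [ 0.61756271 -0.05345347  0.11713188] n [-0.37673019  0.07531424  0.92325626] tilt 0.3943245734894848 steepest dir -11.30528232242844 5643
xy rect ((617.9911499023438, -53.616302490234375), (38.30661392211914, 88.3103256225586), 78.87779998779297)
panel plane [ 0.70203308 -0.06325335  0.23082141] [1.11863620e-03 9.61654760e-04 9.99998912e-01] 10884
((714.2396240234375, -64.93304443359375), (59.31843948364258, 98.01275634765625), 82.00718688964844)
[0.22936101 0.23082839 0.23219757]
```

Relative to the panel, the seal is at (0.6177, -0.0535, 0.1171), slope 0.394 rad, yaw -11.2°. The panel centre in hand is (0.7201, -0.0658). I move above the nest 4 mm up-slope of the final place and descend to about 8 mm above first contact.

Emit:
{"op": "step_arm", "data": {
  "moves": [
    [[-1,0.2,0,-0.014,5.5],[-2,0.2,0,-0.014,5.5],[-2,0.2,0,-0.014,5.5],[-2,0.2,0,-0.014,5.5],[-2,0.2,-0.5,0,5.5],[-1,0.2,-1.5,0,5.5],[0,0,-2,0,5.5],[0,0,-2,0,5.5],[0,0,-1.3,0,5.5],[0,0,-0.5,0,5.5]]
  ]
}}

```text
clock: 8.45
tool_pos: [0.618, -0.0588, 0.0939]
orientation: [-180.0, -0.1, 168.7]
force: [0.4, 0.0, -0.6]
opening: 0.0596
gripper_force: 30.0
```

Emit:
{"op": "step_arm", "data": {
  "moves": [
    [[0,0,0,0,5.5],[0,0,0,0,5.5],[0,0,0,0,5.5]]
  ]
}}

```text
clock: 8.75
tool_pos: [0.6201, -0.058, 0.0958]
orientation: [180.0, 0.1, 168.8]
force: [-0.2, -0.4, -0.1]
opening: 0.0594
gripper_force: 30.0
```

```bash
cat >> h.py <<'E'
def panelfit(n,col=True):
    p,d,i=snap(n);W=cloud(d,i["camera_matrix"],i["eye"],i["orientation"]);q=p.astype(int)
    m=(d>0)&(q[...,0]>q[...,2]+50)&(q[...,0]>80)&(W[...,2]>.08)&(W[...,2]<.18)&(np.hypot(W[...,0]-.62,W[...,1]+.054)<.08)
    m=max(comp(m,5),key=lambda a:a.sum())
    Q=W[m];c,nn,b=plane(Q,.0015);Q=Q[b]
    x=np.array([np.cos(np.radians(-11.2)),np.sin(np.radians(-11.2)),0]);y=np.array([-x[1],x[0],0])
    print(n,len(Q),"c",c.round(4),"tilt about seal y",np.arctan2(-(nn@x),nn[2]).round(3),"about x",np.arctan2(nn@y,nn[2]).round(3))
    r=Q-[.6177,-.0535,.1171];print("   along x",np.percentile(r@x,[.5,99.5]).round(4),"y",np.percentile(r@y,[.5,99.5]).round(4))
    return p
E
python3 - <<'E'
from h import *
o=ctrl.get_obs();print(o["clock"],o["tool_pos"],o["orientation"],o["force"],o["moment"])
im=[panelfit(n) for n in("scene","side","wrist")]
cv2.imwrite("pics/n1.png",np.vstack([np.hstack([cv2.resize(im[0][150:280,300:460],(400,325)),cv2.resize(im[1][130:240,300:440],(400,325))]),np.hstack([cv2.resize(im[2],(400,250)),np.zeros((250,400,3),np.uint8)])]))
E
```

```text
8.75 [ 0.62007596 -0.05803605  0.09581001] [1.79978322e+02 7.93515994e-02 1.68815525e+02] [-0.15816913 -0.38404931 -0.14262684] [-0.01644193 -0.14238415 -0.00414129]
scene 204 c [ 0.6493 -0.0628  0.1562] tilt about seal y 0.001 about x 0.004
   along x [-0.0224  0.0577] y [-0.0341  0.0244]
side 95 c [ 0.5813 -0.0644  0.1535] tilt about seal y 0.011 about x -0.003
   along x [-0.0502 -0.0069] y [-0.0382  0.0229]
wrist 8342 c [ 0.5881 -0.0509  0.1555] tilt about seal y 0.003 about x 0.0
   along x [-0.0527  0.0073] y [-0.0325  0.0261]
```

View pics/n1.png

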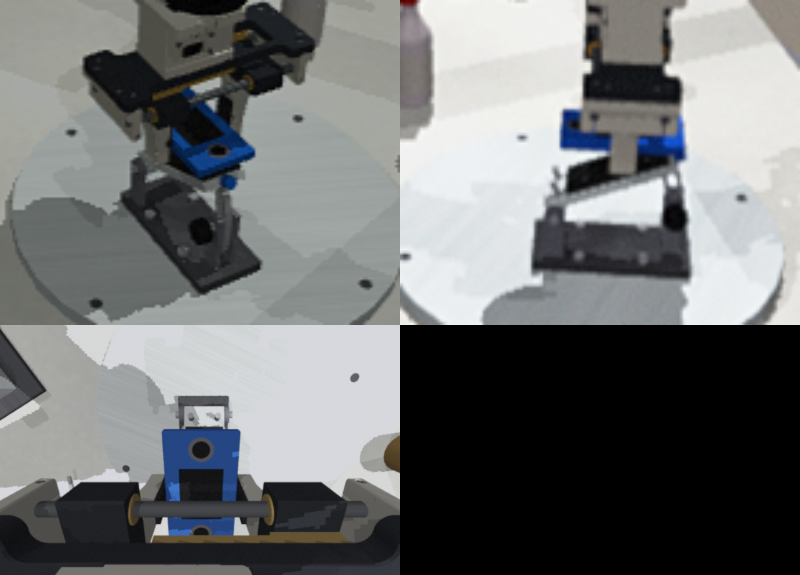

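The views show the panel held level above the nest: scene (215,140), side (620,135), and the wrist view with the table's low end visible at (203,415). I check the sideways centring within wrist frames using that low end.

Run:
```python
from h import *
x=np.array([np.cos(np.radians(-11.2)),np.sin(np.radians(-11.2)),0]);y=np.array([-x[1],x[0],0])
for k in range(3):
    p,d,i=snap("wrist");W=cloud(d,i["camera_matrix"],i["eye"],i["orientation"]);q=p.astype(int);r=W-[.6177,-.0535,0];X=r@x;Y=r@y
    m=(d>0)&(q[...,0]>q[...,2]+50)&(abs(W[...,2]-.1555)<.004)&(abs(X)<.1)&(abs(Y)<.06)
    out=[]
    for a in(-.045,-.03,-.015): 
        s=m&(abs(X-a)<.003);out.append((Y[s].min()+Y[s].max())/2)
    t=(d>0)&(X<-.05)&(X>-.085)&(abs(Y)<.04)&(W[...,2]>.078)&(W[...,2]<.115)
    tt=[]
    for lo in np.arange(-.078,-.054,.004):
        s=t&(X>lo)&(X<lo+.004)
        if s.sum()>20: tt.append((round(lo,3),np.round([Y[s].min(),Y[s].max(),(Y[s].min()+Y[s].max())/2],4).tolist()))
    print("panel Y",np.round(out,4),"Xmin",X[m].min().round(4),"table",tt)
```

```text
panel Y [-0.0034 -0.0034 -0.0032] Xmin -0.0532 table [(np.float64(-0.066), [-0.0281, 0.0282, 0.0]), (np.float64(-0.062), [-0.0281, 0.0289, 0.0004]), (np.float64(-0.058), [-0.0314, 0.0316, 0.0001])]
panel Y [-0.0034 -0.0034 -0.0032] Xmin -0.0532 table [(np.float64(-0.066), [-0.0275, 0.0283, 0.0004]), (np.float64(-0.062), [-0.0281, 0.0289, 0.0004]), (np.float64(-0.058), [-0.0314, 0.0288, -0.0013])]
panel Y [-0.0034 -0.0032 -0.0031] Xmin -0.0534 table [(np.float64(-0.066), [-0.0282, 0.0283, 0.0]), (np.float64(-0.062), [-0.0282, 0.0288, 0.0003]), (np.float64(-0.058), [-0.0321, 0.0322, 0.0])]
```

The panel sits 3.5 mm too far toward -Y. I correct that, then feel downward for first contact.

Emit:
{"op": "step_arm", "data": {
  "moves": [
    [[0.17,0.32,0,0,5.5],[0,0,-0.3,0,5.5],[0,0,-0.3,0,5.5],[0,0,-0.2,0,5.5],[0,0,-0.1,0,5.5],[0,0,-0.1,0,5.5],[0,0,-0.1,0,5.5],[0,0,-0.1,0,5.5]]
  ]
}}

```text
clock: 9.85
tool_pos: [0.6215, -0.0549, 0.0831]
orientation: [180.0, 0.0, 168.8]
force: [-1.6, -0.2, 1.3]
opening: 0.0596
gripper_force: 30.0
```

Emit:
{"op": "step_arm", "data": {
  "moves": [
    [[0,0,-0.1,0,5.5],[0,0,-0.1,0,5.5],[0,0,0,0,5.5]]
  ]
}}

```text
clock: 10.15
tool_pos: [0.6218, -0.0549, 0.0815]
orientation: [180.0, 0.1, 168.8]
force: [-0.1, -1.3, 4.2]
opening: 0.0598
gripper_force: 30.0
```

Emit:
{"op": "step_arm", "data": {
  "moves": [
    [[0,0,-0.1,0,5.5],[0,0,-0.1,0,5.5],[0,0,0,0,5.5]]
  ]
}}

```text
clock: 10.45
tool_pos: [0.6216, -0.0549, 0.0792]
orientation: [180.0, 0.0, 168.8]
force: [-0.3, -0.0, 5.0]
opening: 0.0595
gripper_force: 30.0
```

Emit:
{"op": "step_arm", "data": {
  "moves": [
    [[0,0,-0.1,0,5.5],[0,0,-0.1,0,5.5],[0,0,0,0,5.5]]
  ]
}}

```text
clock: 10.75
tool_pos: [0.6214, -0.0548, 0.0769]
orientation: [180.0, 0.0, 168.8]
force: [-0.2, -1.5, 4.1]
opening: 0.0595
gripper_force: 30.0
```

Contact came at about 0.083, and the panel is pivoting in the pads at about 5 N as intended. I continue.

Emit:
{"op": "step_arm", "data": {
  "moves": [
    [[0,0,-0.1,0,5.5],[0,0,-0.1,0,5.5],[0,0,-0.1,0,5.5],[0,0,-0.1,0,5.5],[0,0,-0.1,0,5.5],[0,0,-0.1,0,5.5],[0,0,0,0,5.5]]
  ]
}}

```text
clock: 11.45
tool_pos: [0.6215, -0.0548, 0.0709]
orientation: [180.0, 0.0, 168.8]
force: [1.0, -0.2, 5.6]
opening: 0.0593
gripper_force: 30.0
```

Emit:
{"op": "step_arm", "data": {
  "moves": [
    [[0,0,-0.1,0,5.5],[0,0,-0.1,0,5.5],[0,0,0,0,5.5]]
  ]
}}

```text
clock: 11.75
tool_pos: [0.6215, -0.0547, 0.0689]
orientation: [180.0, 0.0, 168.8]
force: [1.1, -0.4, 5.2]
opening: 0.0599
gripper_force: 30.0
```

Run:
```python
from h import *
o=ctrl.get_obs();print(o["clock"],o["tool_pos"],o["force"],o["moment"])
for n in("wrist","scene"): panelfit(n)
o=ctrl.get_obs();print(o["force"],o["moment"])
```

```text
11.75 [ 0.62151162 -0.05472592  0.0689238 ] [ 1.10976792 -0.41400548  5.15762234] [-0.21667847 -0.65755716 -0.00761215]
wrist 7860 c [ 0.5924 -0.0482  0.1202] tilt about seal y 0.319 about x -0.001
   along x [-0.0491  0.0069] y [-0.0293  0.03  ]
scene 85 c [ 0.663  -0.064   0.1444] tilt about seal y 0.284 about x 0.003
   along x [0.0298 0.0562] y [-0.0307  0.0273]
[0.65611834 0.43586671 5.31523473] [-0.19262762 -0.61506405 -0.0203136 ]
```

Emit:
{"op": "step_arm", "data": {
  "moves": [
    [[0,0,-0.1,0,5.5],[0,0,-0.1,0,5.5],[0,0,-0.1,0,5.5],[0,0,0,0,5.5]]
  ]
}}

```text
clock: 12.25
tool_pos: [0.6214, -0.0547, 0.0659]
orientation: [180.0, 0.0, 168.8]
force: [1.9, -0.5, 5.8]
opening: 0.0592
gripper_force: 30.0
```

Emit:
{"op": "step_arm", "data": {
  "moves": [
    [[0,0,-0.1,0,5.5],[0,0,0,0,5.5],[0,0,0,0,5.5]]
  ]
}}

```text
clock: 12.55
tool_pos: [0.6215, -0.0547, 0.0652]
orientation: [180.0, 0.0, 168.8]
force: [0.2, 0.7, 7.3]
opening: 0.0597
gripper_force: 30.0
```

Run:
```python
from h import *
o=ctrl.get_obs();print(o["clock"],o["tool_pos"],o["force"],o["moment"])
for n in("wrist",): panelfit(n)
o=ctrl.get_obs();print(o["force"],o["moment"])
```

```text
12.55 [ 0.62154444 -0.05471081  0.06524283] [0.2180471  0.68614575 7.29758611] [-0.22613689 -0.34235147  0.01618116]
wrist 7549 c [ 0.5934 -0.0485  0.1148] tilt about seal y 0.388 about x -0.0
   along x [-0.0479  0.0066] y [-0.0291  0.0297]
[-0.54883833  0.39105535  6.81298373] [-0.16146042 -0.39716263  0.02849966]
```

Nearly flush (0.388 rad, with the low end just touching). I unload slightly along the normal, then slide down-slope to the pins.

Emit:
{"op": "step_arm", "data": {
  "moves": [
    [[-0.04,0.01,0.1,0,5.5],[-0.09,0.018,-0.038,0,5.5],[-0.09,0.018,-0.038,0,5.5],[-0.09,0.018,-0.038,0,5.5],[-0.09,0.018,-0.038,0,5.5],[0,0,0,0,5.5],[0,0,0,0,5.5]]
  ]
}}

```text
clock: 13.3
tool_pos: [0.6169, -0.054, 0.0641]
orientation: [-180.0, -0.0, 168.8]
force: [0.3, 0.7, 3.9]
opening: 0.0592
gripper_force: 30.0
```

Emit:
{"op": "step_arm", "data": {
  "moves": [
    [[-0.09,0.018,-0.038,0,5.5],[0,0,0,0,5.5],[0,0,0,0,5.5]]
  ]
}}

```text
clock: 13.6
tool_pos: [0.6162, -0.0538, 0.0639]
orientation: [-180.0, -0.0, 168.8]
force: [-0.6, 1.2, 4.9]
opening: 0.0594
gripper_force: 30.0
```

Run:
```python
from h import *
o=ctrl.get_obs();print(o["clock"],o["tool_pos"],o["force"],o["moment"])
p=panelfit("wrist");cv2.imwrite("pics/n2.png",cv2.resize(p[80:280,220:420],(600,600),interpolation=cv2.INTER_CUBIC))
```

```text
13.6 [ 0.61617824 -0.05381121  0.0639094 ] [-0.64137681  1.21360033  4.90020659] [-0.06631231 -0.31253666  0.00467638]
wrist 7552 c [ 0.588  -0.0475  0.1135] tilt about seal y 0.386 about x 0.001
   along x [-0.0534  0.0012] y [-0.0292  0.0296]
```

View pics/n2.png

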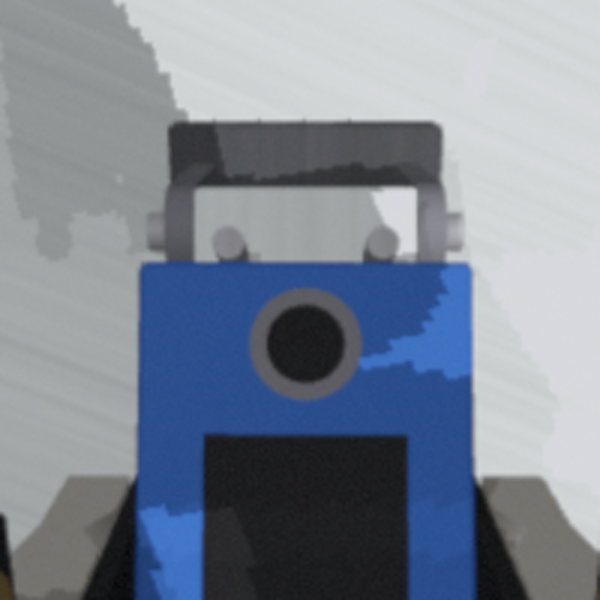

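The panel's low edge (row 263) is about a millimetre short of the two pins at (229,240) and (381,240), and is centred (306 against 305). I creep on.

Emit:
{"op": "step_arm", "data": {
  "moves": [
    [[-0.09,0.018,-0.038,0,5.5],[0,0,0,0,5.5],[0,0,0,0,5.5]]
  ]
}}

```text
clock: 13.95
tool_pos: [0.6156, -0.0537, 0.0637]
orientation: [180.0, 0.0, 168.8]
force: [1.0, -0.2, 3.5]
opening: 0.0599
gripper_force: 30.0
```

Emit:
{"op": "step_arm", "data": {
  "moves": [
    [[-0.09,0.018,-0.038,0,5.5],[0,0,0,0,5.5],[0,0,0,0,5.5]]
  ]
}}

```text
clock: 14.25
tool_pos: [0.6156, -0.0536, 0.0638]
orientation: [180.0, 0.1, 168.8]
force: [4.4, -1.5, 3.8]
opening: 0.0594
gripper_force: 30.0
```

The pins are touched (about 5 N). To remove the leftover twist from the pads, I let the panel settle by opening briefly by 1–2 mm a side, then re-grip in place.

Emit:
{"op": "step_arm", "data": {
  "moves": [
    [[0,0,0,0,6.2],[0,0,0,0,6.3],[0,0,0,0,6.3],[0,0,0,0,6.3],[0,0,0,0,6.3]]
  ]
}}

```text
clock: 14.75
tool_pos: [0.614, -0.0534, 0.0628]
orientation: [-180.0, -0.1, 168.8]
force: [0.8, 0.8, 1.3]
opening: 0.0634
gripper_force: 0.0
```

Run:
```python
from h import *
o=ctrl.get_obs();print(o["clock"],o["tool_pos"],o["force"],o["moment"],o["opening"])
p=panelfit("wrist");cv2.imwrite("pics/n3.png",cv2.resize(p[80:280,220:420],(500,500),interpolation=cv2.INTER_CUBIC))
```

```text
14.75 [ 0.61402734 -0.05342206  0.06281544] [0.79654077 0.84318385 1.34386168] [-0.06900363 -0.06453375  0.00073828] 0.06341766220914193
wrist 7545 c [ 0.5867 -0.047   0.1136] tilt about seal y 0.395 about x -0.0
   along x [-0.054  -0.0015] y [-0.0292  0.0298]
```

It settled flush at 0.395 rad with the edge against the pins. I re-grip, then press along the normal.

Emit:
{"op": "step_arm", "data": {
  "moves": [
    [[0,0,0,0,6.0],[0,0,0,0,5.6],[0,0,0,0,5.5],[0,0,0,0,5.5],[0,0,0,0,5.5],[0,0,0,0,5.5]]
  ]
}}

```text
clock: 15.4
tool_pos: [0.6144, -0.0534, 0.0632]
orientation: [180.0, -0.0, 168.8]
force: [-0.0, 0.6, -0.8]
opening: 0.0593
gripper_force: 30.0
```

Emit:
{"op": "step_arm", "data": {
  "moves": [
    [[0.04,-0.01,-0.09,0,5.5],[0,0,0,0,5.5],[0,0,0,0,5.5]]
  ]
}}

```text
clock: 15.7
tool_pos: [0.6147, -0.0535, 0.0624]
orientation: [-180.0, -0.0, 168.8]
force: [-2.0, 1.1, 2.7]
opening: 0.0598
gripper_force: 30.0
```

Emit:
{"op": "step_arm", "data": {
  "moves": [
    [[0.04,-0.01,-0.09,0,5.5],[0,0,0,0,5.5],[0,0,0,0,5.5]]
  ]
}}

```text
clock: 16.0
tool_pos: [0.6151, -0.0536, 0.0616]
orientation: [-180.0, -0.0, 168.8]
force: [-3.3, 2.2, 5.1]
opening: 0.0599
gripper_force: 30.0
```

Emit:
{"op": "step_arm", "data": {
  "moves": [
    [[-0.03,0.006,-0.11,0,5.5],[0,0,0,0,5.5],[0,0,0,0,5.5]]
  ]
}}

```text
clock: 16.3
tool_pos: [0.6153, -0.0537, 0.0611]
orientation: [180.0, 0.1, 168.8]
force: [-3.8, 2.0, 8.1]
opening: 0.0597
gripper_force: 30.0
```

```bash
cat >> h.py <<'E'
def fr():
    F=[];M=[]
    for k in range(6):
        viewer.snapshot("side");o=ctrl.get_obs();F.append(o["force"]);M.append(o["moment"])
    F=np.mean(F,0);print(o["clock"],o["tool_pos"].round(4),"normal",F@[-.377,.075,.923],"slope",F@[.906,-.179,.384],"y",F@[.194,.981,0],"M",np.mean(M,0).round(3),o["gripper_force"])
E
python3 -c "
from h import *
fr();panelfit('wrist')"
```

```text
16.6 [ 0.6153 -0.0536  0.0611] normal 8.63496205989801 slope -0.35637853645999346 y 1.0633273606117573 M [0.451 1.172 0.007] 30.00128924846649
wrist 7603 c [ 0.5876 -0.0473  0.1116] tilt about seal y 0.395 about x -0.001
   along x [-0.0533 -0.0003] y [-0.0292  0.0297]
```

Emit:
{"op": "step_arm", "data": {
  "moves": [
    [[-0.05,0.01,-0.04,0,5.5],[0,0,0,0,5.5],[0,0,0,0,5.5]]
  ]
}}

```text
clock: 16.95
tool_pos: [0.6154, -0.0536, 0.0611]
orientation: [180.0, 0.1, 168.8]
force: [-2.8, 0.3, 8.4]
opening: 0.0595
gripper_force: 30.0
```

```bash
python3 -c "
from h import *
fr();p=panelfit('wrist');s,_,_=snap('side')
cv2.imwrite('pics/n4.png',np.hstack([cv2.resize(p[80:280,220:420],(400,400)),cv2.resize(s[140:230,330:420],(400,400))]))"
```

```text
17.25 [ 0.6154 -0.0536  0.0611] normal 8.695886860839174 slope 0.5736062327013188 y 0.28490218450837423 M [ 0.223  0.837 -0.005] 30.001356303691864
wrist 7539 c [ 0.5875 -0.0474  0.1116] tilt about seal y 0.395 about x 0.0
   along x [-0.0533 -0.0002] y [-0.0292  0.0298]
```

View pics/n4.png

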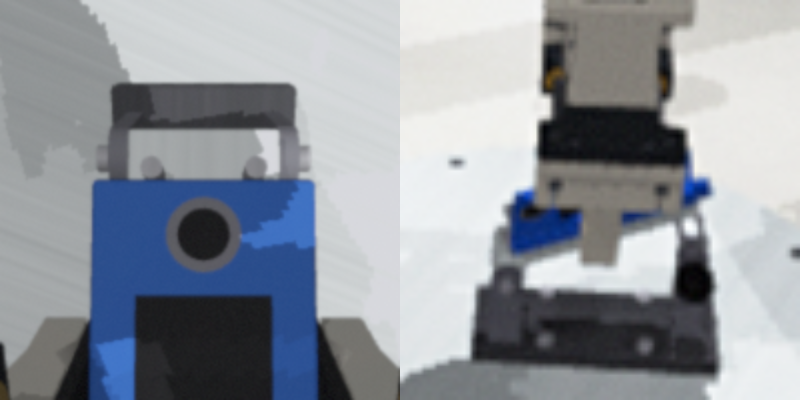

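The panel lies flush on the face with its edge at the pins: wrist edge row 181 against the pins at (152,167) and (254,167), and the side view shows it parallel to the table. One small trim of force.

Emit:
{"op": "step_arm", "data": {
  "moves": [
    [[-0.06,0.01,-0.08,0,5.5],[0,0,0,0,5.5],[0,0,0,0,5.5]]
  ]
}}

```text
clock: 17.65
tool_pos: [0.6155, -0.0536, 0.0608]
orientation: [180.0, 0.2, 168.9]
force: [-1.7, -1.1, 9.6]
opening: 0.059
gripper_force: 30.0
```

```bash
python3 -c "
from h import *
fr();panelfit('wrist')"
```

```text
17.95 [ 0.6156 -0.0536  0.0608] normal 9.551751632872026 slope 2.265838768181078 y -0.6921358739408908 M [-0.077  0.506 -0.017] 30.001653134822845
wrist 7591 c [ 0.5877 -0.0473  0.1113] tilt about seal y 0.397 about x -0.0
   along x [-0.0531 -0.0001] y [-0.0292  0.0298]
```

Normal force is about 9.6 N, with light contact on the pins (about 2 N) and the panel flush and centred. I hand it in.

```bash
python3 -c "
from h import *
print(close_job())"
```

```text
the job is handed in; nothing more can be done
None
```

I handed the job in at about 18 s: the panel lies flush on the nest (0.397 rad measured, face 0.394), centred and against both stop pins, with the gripper still holding it and pressing at about 9.6 N.

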